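Set a grow-lamp stand's leg to its length mark, close the cam lever and keep holding

ROBOT

A 6-joint arm with a two-finger parallel gripper is mounted at the origin on the work surface. World frame = base frame: x ahead of the robot, y to its left, z up, the work surface at z = 0. Lengths are in m, angles in rad, forces in N, time in s.
With the tool pointing down it reaches from about 0.3 to 0.85 m from the base axis. Payload 5.4 kg.
Tool frame: the origin (TCP) lies between the finger pads; the fingertips stand 14 mm ahead of it and the grasp point (between the pads) lies 5 mm behind it; x points along the fingers, y is the direction in which the jaws open and shut, and the axes are right-handed (so a half turn about x gives the same grasp; the last joint's range is limited). The gripper opens to 85 mm and grips with 20 to 120 N. Pads are 22 mm wide; open, the fingers measure 114 mm over their backs; the gripper's body (76 mm by 85 mm) begins 54 mm behind the grasp point. The pads swing forward as they close: fully open they stand 13 mm farther back than shut.
Start: joints at [0.963, 0.158, 1.597, -0, 1.386, -0.21], TCP at [0.223, 0.53, 0.245] pointing down, gripper open.
Joint ranges: [-2.91, 2.91], [-0.94, 2.29], [0.18, 2.7], [-1.29, 4.43], [0.17, 2.64], [-3, 3]. Speed limits (rad/s): [2.57, 2.57, 3.14, 3.14, 3.14, 3.14].

INTERFACE

Orientations are given as a rotation vector (axis times angle).
In Python, from cell import sensors, get_image, job gives the robot as it stands. The module is installed in compiled form; this text tells all that it offers.
- The arm moves only by the tool servo_tool, never from a script. Its argument "moves" is one flat list of numbers, 5 for each row, row after row: the shift along the tool's x, y, z in units of 12 cm (1.0 is 12 cm), then the turn about the tool's x in units of 180 degrees (1.0 is 180 degrees), then the opening, from 0 (shut) to 1 (fully open). In form: [tx, ty, tz, spin, jaw, tx, ty, tz, spin, jaw, ...]. A call has 1 to 10 rows; each row is the pose to reach, as a shift and turn from the pose measured when the call began, along the tool's axes at that moment, turning the shorter way round; what a row does not reach only later rows make up. A row lasts 1/8 s, in which the tool goes at most 62.5 mm and 10.7 degrees, less where a joint would pass 70% of its speed; a pose out of reach is approached as far as the arm can. A call with a number of a shift or a turn outside -1 to 1 is refused whole. A call with a gripper value outside its range is refused whole. The fingers move at their own pace and stop on an object; the grip force is fixed at half the most. Time passes only in rows, so rows that repeat a pose let the fingers close. It gives the time, the measured TCP pose, the force and the opening at its end, in the units of the state.
- sensors.get_obs(): the state, without advancing time (a new reading comes with each control period).
- get_image(name): name is "scene" or "side" or "wrist"; returns a dict with "image" (400x640x3 uint8, red, green, blue), "z_map" (400x640 float32, m along the optical axis (not along the pixel's ray), 0 where there is no reading), "K" (3x3 intrinsics, pixels), "R" (3x3) and "t" (3): a world point X has camera coordinates R X + t; the wrist camera has in their place "hand_eye" (4x4, takes a point from camera to tool coordinates, whose origin is the TCP and whose axes are the tool frame's). Camera axes: x right, y down, z forward; pixel columns grow to the right and rows downward; lengths in m; the calibration is good to about 2 mm. The wrist camera is an equidistant fisheye: a pixel r from the principal point sees the ray r / f radians off the axis. A picture is of the moment at which its call begins: read the wrist's pose just before it.
- job.job_done(): hands the job in, once; it reports no verdict.
The state is a dict: "time_s": time; "joints": joint angles; "joint_vel": joint speeds; "joint_torque": joint torques, N m; "position": TCP position; "ee_rot": TCP orientation; "contact_force": force on the tool from outside, world axes, zero at the start; "moment": the same for the moment, N m; "finger_gap": opening from 0.0 (shut) to 1.0 (fully open).
Only numpy, scipy, OpenCV 4.12 (cv2) and the standard library are available. Lean on these libraries where they do the work, as an engineer would, in place of code of your own. Each camera call takes 0.05 s, during which the arm holds its last target. There are 200 camera calls.

TASK

The grow-lamp stand lies in its cradle with its sprung leg out too far: grip the leg's upright steel foot plate and push the leg in until the dark ring round it sits right at the collar's mouth. Only then, still gripping the plate and keeping the leg at that mark, slide the grip down the plate so that the finger on the collar's side presses the raised black cam lever fully down. Finish while holding: do not let go of the plate, with leg at the mark and lever closed, and leave the other things on the bench where they are.

Things in the scene. Friction and masses are not known exactly. Their poses are not given: they have to be found in the camera images.
- stand: lamp stand lying level in a plywood cradle, fixed: grey tube 32 mm across, axis 85 mm above the bench, ending in a grey plastic collar 41 mm across, 45 mm long (mouth at x = -75 mm). +x: horizontal, the way the leg slides out; z up. Origin: on the bench right below where the foot plate's centre must be with the leg at its mark. Nothing within 80 mm of the plate at its sides is higher than 80 mm
- leg: sliding rod 22 mm across with an upright steel foot plate on its end: 10 mm thick (x), 44 wide (y), 40 below to 97 above the axis. Origin: on the axis, mid plate; axes as the stand's. At stand x = 0 at the mark, 52 to 67 mm further out at the start; can go 10 mm too far in. A spring pushes it out: 5.4 N at the mark (plus 1.6 N friction); let go, it springs out some 45 mm
- leg_mark (a point): centre of the dark engraved ring (4 mm wide) round the leg, on the leg's axis; must come to tube_mouth
- tube_mouth (a point): centre of the collar's mouth, on the leg's axis; fixed to the stand
- plate_top (a point): middle of the foot plate's top edge, 182 mm above the bench. Gripped here with the fingers closing along the stand's x, the plate holds the leg and lets the grip slide up and down it
- cam_lever (a joint): black cam lever, rad: 0 = fully closed (flat along the top of the leg, at a stop), larger = lifted; starts at 0.20 to 0.28, at most 0.32. Stiff: stays where it is left, takes about 2.5 N at its end to push down. Its pin lies across the collar's top at stand x = -118 mm, 125 mm above the bench
- lever_tip (a point): middle of the upper edge of the lever's free end, a flat paddle 34 mm wide, 40 long, 8 thick, pointing along +x. Closed: stand x = -9 mm, 112 mm above the bench; at the start 134 to 143 mm above the bench. With the leg at its mark the paddle ends 4 mm short of the plate's inner face, so a finger on that face stands over the paddle
- propagator: bystander: green tray with a clear dome, 246 x 196 x 157 mm, on a white mat; origin under its centre
- syringe: bystander: needleless plastic syringe lying on the bench, 180 mm long, 30 mm across the flange; origin under the flange
- pot: bystander: terracotta pot 76 mm across, 70 mm high; origin under its centre
- plug_tray: bystander: green open tray 150 x 100 x 50 mm with brown plugs; origin under its centre
- tape_roll: bystander: brown ring 90 mm across, 25 mm high, lying flat; origin under its centre
- spray_bottle: bystander: white spray bottle with a black head, 68 mm across, 172 mm high; origin under its centre

How it is judged:
By the outcome, as a careful person would: the job done as asked, in the order asked, and still so for the second after the job is handed in, while the arm keeps its last pose, push and grip.
It also fails if it takes over 38 s, if anything falls off the work surface, if the arm or the gripper's body presses on something with over 40 N, if the wrist force passes 120 N, or if a joint passes its speed limit or range.

## Working session

There is one attempt and no reset: what is moved stays moved. The work goes in short steps, Python scripts to look and compute and a tool call to move; the robot and the scene stay as the last step left them, time stands still between calls to the robot, and variables do not carry over. Pictures are saved under pics/ and viewed, about 8 in all and at most 12, crops included, and the job is handed in when it is done.

Besides the shell and the picture viewer there is one more tool, called after ">>>" by a JSON object that holds its "fn" and its "kwargs", one argument or row to a line. servo_tool: Moves the arm, as the interface text tells. Its arguments: {"type":"object","properties":{"moves":{"type":"array"}},"required":["moves"]}

```bash
mkdir -p pics
cat > h.py <<'E'
import numpy as np, cv2
from cell import sensors, get_image, job
from scipy.spatial.transform import Rotation as Ro
def grab(n):
    o=sensors.get_obs(); d=get_image(n)
    np.savez('pics/%s_last.npz'%n,**d)
    return o,d
def pts(d):
    K=d['K'];z=d['z_map'];v,u=np.mgrid[:400,:640]
    P=np.stack([(u-K[0,2])/K[0,0]*z,(v-K[1,2])/K[1,1]*z,z],-1)
    return (P-d['t'])@d['R']
E
python3 - <<'E'
from h import *
o,d=grab('scene');o2,e=grab('side')
cv2.imwrite('pics/1.png',cv2.cvtColor(d['image'],4));cv2.imwrite('pics/2.png',cv2.cvtColor(e['image'],4))
print(o); 
for c in (d,e): print(c['K'].tolist(),(-c['R'].T@c['t']).round(3),c['R'].round(2).tolist())
E
```

```text
{'time_s': 0.0, 'joints': array([ 9.62941231e-01,  1.59087959e-01,  1.59825073e+00,  3.63236483e-06,
        1.38620552e+00, -2.10130449e-01]), 'joint_vel': array([-1.31140634e-03,  6.37097248e-06, -6.10129100e-04, -9.15448906e-04,
        9.98430068e-04,  1.62269605e-03]), 'joint_torque': array([ 4.76033765e-04, -3.96000338e+01, -3.31433809e+01, -9.19894774e-05,
        8.16107233e-03, -5.58065764e-06]), 'position': array([0.22240322, 0.52961298, 0.24428576]), 'ee_rot': array([ 0.31062033,  1.5489664 , -0.31344631]), 'contact_force': array([ 0.65585839, -0.86072234,  0.41371316]), 'moment': array([0.04041912, 0.02484041, 0.00695674]), 'finger_gap': 0.9997813567742848}
[[482.87785449760133, 0.0, 320.84004406298067], [0.0, 482.87785449760133, 206.05076717430842], [0.0, 0.0, 1.0]] [ 1.311 -0.329  1.031] [[0.26, 0.96, -0.0], [0.76, -0.21, -0.62], [-0.6, 0.16, -0.79]]
[[434.77327420717666, 0.0, 315.36539846075834], [0.0, 434.77327420717666, 205.15050099124215], [0.0, 0.0, 1.0]] [ 0.283 -0.98   0.945] [[0.92, -0.39, -0.02], [-0.27, -0.61, -0.74], [0.28, 0.69, -0.67]]
```

View pics/1.png

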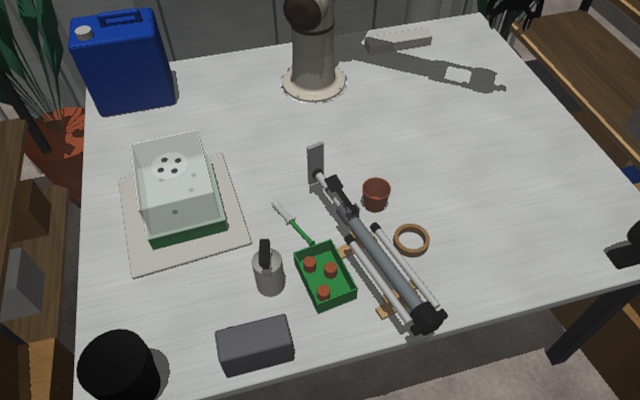

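View pics/2.png

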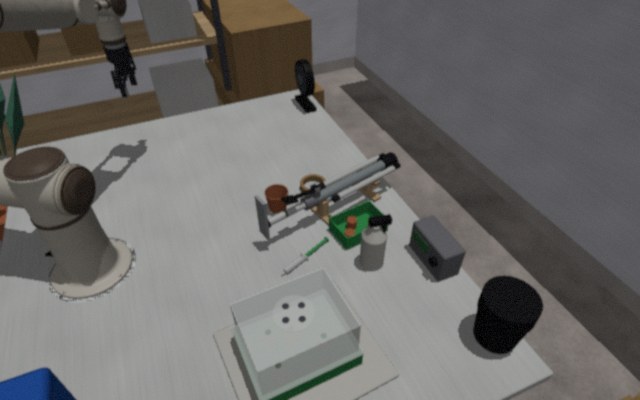

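The scene view shows the plate at about (316,160), the lever at (340,195), the collar at (350,210) and the tube running to (430,318). In the side view the plate is at about (262,213). Next I'll measure these in 3D.

Run:
```python
from h import *
for n,box,tb in (('scene',(300,135,335,192),(355,215,425,310)),('side',(250,188,285,242),(320,165,385,205))):
    d=dict(np.load('pics/%s_last.npz'%n)); P=pts(d); im=d['image'].astype(int)
    u0,v0,u1,v1=box; Q=P[v0:v1,u0:u1].reshape(-1,3); C=im[v0:v1,u0:u1].reshape(-1,3)
    m=(Q[:,2]>.12)&(Q[:,2]<.2)&(abs(Q[:,0]-.4)<.25); A=Q[m]
    print(n,'plate n',len(A),'mean',A.mean(0).round(4),'zmax',A[:,2].max().round(4))
    w,V=np.linalg.eigh(np.cov(A.T)); print('normal',V[:,0].round(3),np.sqrt(w).round(4))
    T=A[A[:,2]>.165];print('top',T.mean(0).round(4),T.min(0).round(4),T.max(0).round(4))
    u0,v0,u1,v1=tb; Q=P[v0:v1,u0:u1].reshape(-1,3)
    B=Q[(Q[:,2]>.093)&(Q[:,2]<.106)]
    vx,vy,x0,y0=cv2.fitLine(B[:,:2].astype(np.float32),cv2.DIST_HUBER,0,.01,.01).ravel()
    print('tube',len(B),(x0,y0),np.degrees(np.arctan2(vy,vx)),B.min(0),B.max(0))
    cx=cv2.resize(cv2.cvtColor(d['image'],4)[130:250,240:420],None,fx=4,fy=4,interpolation=2) if n=='scene' else 0
    if n=='scene': cv2.imwrite('pics/3.png',cx)
```

```text
scene plate n 454 mean [ 0.5031 -0.1172  0.1497] zmax 0.1858
normal [-0.199  0.979 -0.048] [0.0116 0.0162 0.0415]
top [ 0.4775 -0.1216  0.1768] [ 0.4649 -0.1424  0.1652] [ 0.4857 -0.1003  0.1858]
tube 1615 (np.float32(0.7958254), np.float32(-0.041157413)) 12.831305 [ 0.65034816 -0.09630905  0.0930017 ] [0.92391603 0.01917438 0.10576404]
side plate n 220 mean [ 0.4789 -0.1227  0.1552] zmax 0.1848
normal [-0.515  0.838 -0.18 ] [0.0132 0.018  0.0233]
top [ 0.4735 -0.123   0.1767] [ 0.4646 -0.142   0.1651] [ 0.4826 -0.0987  0.1848]
tube 489 (np.float32(0.7724853), np.float32(-0.048968226)) 13.48986 [ 0.66205397 -0.10824817  0.09303929] [0.90914477 0.00755452 0.10501047]
```

View pics/3.png

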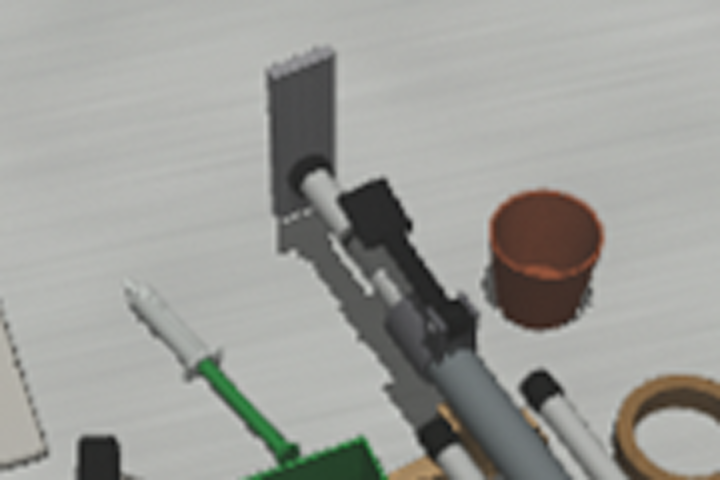

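The plate is at about (0.475,-0.122) with its top at z≈0.18. The tube's yaw is about 13°, so the leg's +x points toward the robot. In the crop, the raised paddle is at about (375,210). Next I'll work out the move to above the plate.

```bash
cat >> h.py <<'E'
def plan(p,yaw=None):
    o=sensors.get_obs();R=Ro.from_rotvec(o['ee_rot']).as_matrix()
    print('t',round(o['time_s'],2),'pos',o['position'].round(4),'F',o['contact_force'].round(1),'gap',round(o['finger_gap'],3),'j6',o['joints'][5].round(2))
    print('R',R.round(3).tolist()); D=np.array(p)-o['position']
    print('tool shift units',(R.T@D/.12).round(3))
    if yaw is not None:
        y=R[:,1]; g=np.array([np.cos(yaw),np.sin(yaw),0]); g2=R.T@g
        a=np.degrees(np.arctan2(g2[2],g2[1])); print('spin deg',a.round(2),'or',(a+180 if a<0 else a-180).round(2), 'units',(a/180).round(4))
E
python3 -c "
from h import *
plan([.475,-.12,.27],np.radians(13.2))"
```

```text
t 0.1 pos [0.2225 0.5296 0.2444] F [ 0.1  0.2 -0.1] gap 0.997 j6 -0.21
R [[-0.001, 0.387, 0.922], [-0.001, 0.922, -0.387], [-1.0, -0.002, -0.0]]
tool shift units [-0.208 -4.176  4.037]
spin deg 54.01 or -125.99 units 0.3
```

>>> {"fn": "servo_tool", "kwargs": {
  "moves": [-0.2,-0.42,0.4,0,1,-0.2,-0.84,0.81,0,1,-0.2,-0.84,0.81,0,1]
}}

```text
time_s: 0.48
position: [0.2737, 0.3969, 0.2683]
ee_rot: [0.312, 1.549, -0.316]
contact_force: [0.1, 0.2, 1.1]
finger_gap: 0.999
```

>>> {"fn": "servo_tool", "kwargs": {
  "moves": [0,-0.42,0.4,0,1,0,-0.84,0.81,0,1,0,-0.84,0.81,0,1]
}}

```text
time_s: 0.85
position: [0.3246, 0.2641, 0.2683]
ee_rot: [0.315, 1.548, -0.319]
contact_force: [0.3, 0.8, -0.4]
finger_gap: 1.001
```

>>> {"fn": "servo_tool", "kwargs": {
  "moves": [0,-0.42,0.4,0,1,0,-0.84,0.81,0,1,0,-0.84,0.81,0,1]
}}

```text
time_s: 1.23
position: [0.3752, 0.1309, 0.2683]
ee_rot: [0.318, 1.548, -0.322]
contact_force: [-0.1, 0.1, 0.7]
finger_gap: 1.001
```

>>> {"fn": "servo_tool", "kwargs": {
  "moves": [0,-0.42,0.4,0,1,0,-0.84,0.81,0,1,0,-0.84,0.81,0,1]
}}

```text
time_s: 1.6
position: [0.4252, -0.0026, 0.2683]
ee_rot: [0.321, 1.548, -0.325]
contact_force: [-0.3, 0.4, 0.0]
finger_gap: 0.999
```

>>> {"fn": "servo_tool", "kwargs": {
  "moves": [0,-0.4,0.3,0.06,1,0,-0.6,0.5,0.12,1,0,-0.6,0.5,0.18,1,0,-0.6,0.5,0.24,1,0,-0.6,0.5,0.3,1,0,-0.6,0.5,0.3,1,0,-0.6,0.5,0.3,1]
}}

```text
time_s: 2.48
position: [0.4515, -0.0919, 0.2683]
ee_rot: [1.043, 1.306, -1.047]
contact_force: [1.0, 0.5, 0.9]
finger_gap: 1.001
```

```bash
python3 -c "
from h import *
plan([.475,-.12,.27],np.radians(13.2))
o,d=grab('wrist');cv2.imwrite('pics/4.png',cv2.cvtColor(d['image'],4));print(d['K'],d['hand_eye'].round(3))"
```

```text
t 2.48 pos [ 0.4515 -0.0919  0.2683] F [1.  0.5 0.9] gap 1.001 j6 -0.68
R [[-0.002, 0.976, 0.219], [-0.002, 0.219, -0.976], [-1.0, -0.002, 0.001]]
tool shift units [-0.014  0.14   0.271]
spin deg -0.56 or 179.44 units -0.0031
[[309.70691629   0.         317.72566182]
 [  0.         309.70691629 197.88276535]
 [  0.           0.           1.        ]] [[ 0.001 -0.326  0.946 -0.129]
 [ 1.    -0.    -0.001  0.   ]
 [ 0.001  0.946  0.326 -0.084]
 [ 0.     0.     0.     1.   ]]
```

View pics/4.png

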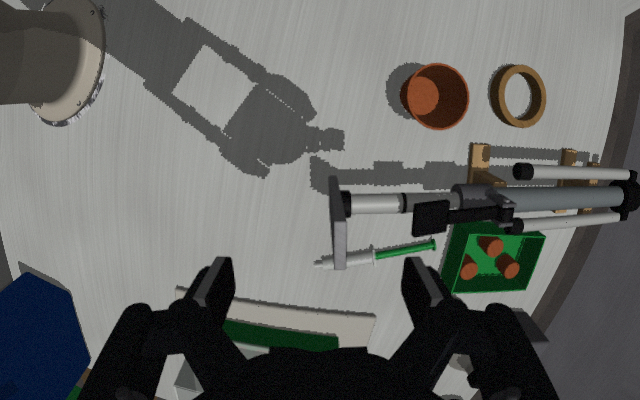

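Wrist view: plate at columns 330–347, rows 178–268. The dark ring is near (404,203), the collar mouth near (455,196) and the paddle at (432,218). I'll lift these to 3D with the z-map.

```bash
cat >> h.py <<'E'
def wpts(o,d):
    K=d['K'];z=d['z_map'];v,u=np.mgrid[:400,:640]
    a=(u-K[0,2])/K[0,0];b=(v-K[1,2])/K[0,0];r=np.hypot(a,b)+1e-9
    s=np.tan(r)/r*z
    P=np.stack([a*s,b*s,z],-1)@d['hand_eye'][:3,:3].T+d['hand_eye'][:3,3]
    return P@Ro.from_rotvec(o['ee_rot']).as_matrix().T+o['position']
E
python3 - <<'E'
from h import *
o,d=grab('wrist');P=wpts(o,d);im=d['image'].astype(int)
def st(n,A): print(n,len(A),'med',np.median(A,0).round(4),'lo',A.min(0).round(4),'hi',A.max(0).round(4))
Q=P[170:280,315:360].reshape(-1,3);A=Q[Q[:,2]>.12]; st('plate',A)
T=Q[(Q[:,2]>.174)&(Q[:,2]<.19)]; st('top',T)
# plate yaw from minAreaRect of xy
print(cv2.minAreaRect(T[:,:2].astype(np.float32)*1000))
# tube/collar/leg ridge: line fit xy
B=P[185:215,525:615].reshape(-1,3);B=B[(B[:,2]>.09)&(B[:,2]<.108)]
l=cv2.fitLine(B[:,:2].astype(np.float32),5,0,.01,.01).ravel();print('tube',l,np.degrees(np.arctan2(l[1],l[0])))
L=P[185:220,352:398].reshape(-1,3);L=L[(L[:,2]>.085)&(L[:,2]<.104)];st('leg',L)
if len(L): l=cv2.fitLine(L[:,:2].astype(np.float32),5,0,.01,.01).ravel();print('leg',l,np.degrees(np.arctan2(l[1],l[0])))
for r in (198,202,206): print(r,[(u,im[r,u].sum()//3) for u in range(394,464,2)])
k=P[205:235,415:448].reshape(-1,3);k=k[(k[:,2]>.118)&(k[:,2]<.15)];st('paddle',k)
cv2.imwrite('pics/5.png',cv2.resize(cv2.cvtColor(d['image'],4)[160:285,310:510],None,fx=4,fy=4,interpolation=0))
E
```

```text
plate 1008 med [ 0.4724 -0.1067  0.1816] lo [ 0.4337 -0.1395  0.12  ] hi [ 0.4846 -0.0095  0.3971]
top 652 med [ 0.4743 -0.1144  0.1821] lo [ 0.4653 -0.1393  0.1742] hi [ 0.4846 -0.0953  0.1841]
((475.0602722167969, -117.199951171875), (9.810552597045898, 44.32362747192383), 14.483208656311035)
tube [ 0.97119313  0.23829377  0.78359747 -0.03698805] 13.785859
leg 892 med [ 0.5154 -0.1046  0.0946] lo [ 0.4907 -0.121   0.0851] hi [ 0.5429 -0.0912  0.0981]
leg [ 0.97201365  0.23492447  0.51947945 -0.10318983] 13.58717
198 [(394, np.int64(125)), (396, np.int64(127)), (398, np.int64(100)), (400, np.int64(78)), (402, np.int64(69)), (404, np.int64(6)), (406, np.int64(37)), (408, np.int64(76)), (410, np.int64(78)), (412, np.int64(79)), (414, np.int64(76)), (416, np.int64(77)), (418, np.int64(77)), (420, np.int64(78)), (422, np.int64(77)), (424, np.int64(80)), (426, np.int64(79)), (428, np.int64(78)), (430, np.int64(80)), (432, np.int64(78)), (434, np.int64(79)), (436, np.int64(76)), (438, np.int64(78)), (440, np.int64(78)), (442, np.int64(81)), (444, np.int64(66)), (446, np.int64(68)), (448, 
[... 1038 characters left out ...]
np.int64(20)), (408, np.int64(79)), (410, np.int64(78)), (412, np.int64(80)), (414, np.int64(21)), (416, np.int64(14)), (418, np.int64(18)), (420, np.int64(11)), (422, np.int64(17)), (424, np.int64(19)), (426, np.int64(17)), (428, np.int64(12)), (430, np.int64(16)), (432, np.int64(15)), (434, np.int64(15)), (436, np.int64(9)), (438, np.int64(17)), (440, np.int64(12)), (442, np.int64(17)), (444, np.int64(12)), (446, np.int64(15)), (448, np.int64(11)), (450, np.int64(71)), (452, np.int64(78)), (454, np.int64(77)), (456, np.int64(75)), (458, np.int64(74)), (460, np.int64(30)), (462, np.int64(20))]
paddle 943 med [ 0.5634 -0.0953  0.1348] lo [ 0.5421 -0.1123  0.1283] hi [ 0.5885 -0.0796  0.1399]
```

View pics/5.png

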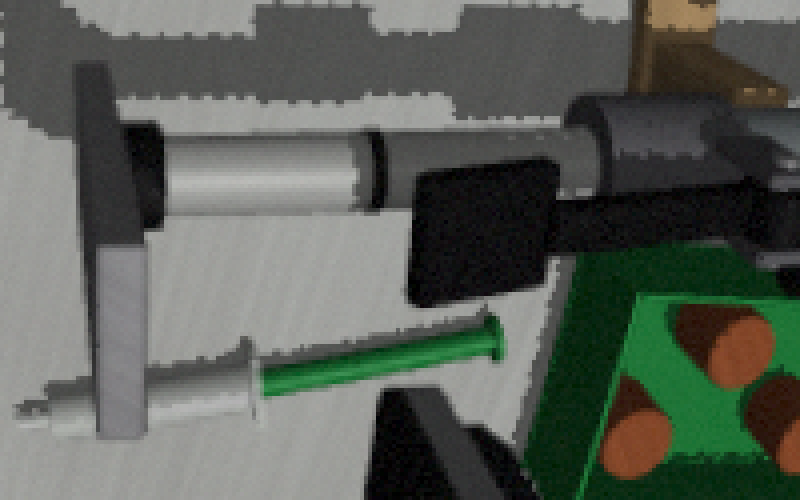

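Plate top centre is (0.475,-0.117), thickness 10, yaw about 13.8°. In the crop the ring is at x≈375 and the collar mouth at x≈600, which is wrist columns ~404 and ~459. Next I'll measure the travel along the axis.

```bash
cat >> h.py <<'E'
U=np.array([np.cos(np.radians(13.8)),np.sin(np.radians(13.8))]);N=np.array([-U[1],U[0]])
def prof(n='wrist',c0=(.4751,-.1172),save=None):
    o,d=grab(n);P=wpts(o,d) if n=='wrist' else pts(d);im=d['image'].mean(2)
    s=(P[...,:2]-c0)@U;w=(P[...,:2]-c0)@N;z=P[...,2]
    return o,d,P,im,s,w,z
E
python3 - <<'E'
from h import *
o,d,P,im,s,w,z=prof()
col=(s>.09)&(s<.24)&(abs(w)<.03)&(z>.06)&(z<.12)
for a in np.arange(.06,.17,.004):
    m=(s>a)&(s<a+.004)&(abs(w)<.024)&(z>.07)&(z<.112)
    if m.sum(): print(round(a,3),m.sum(),'zmax',np.percentile(z[m],97).round(4),'w',w[m].min().round(4),w[m].max().round(4))
m=(abs(w)<.010)&(z>.085)&(z<.1)&(s>.05)&(s<.11)&(im<40);print('ring s',np.median(s[m]),np.percentile(s[m],[5,95]),m.sum())
t=(abs(w)<.03)&(z>.172)&(z<.188)&(abs(s)<.02);print('top s',np.median(s[t&(z>.18)]),s[t].min(),s[t].max(),'w',np.percentile(w[t],[1,99]))
m=(s>.04)&(s<.13)&(z>.12)&(z<.15)&(abs(w)<.03);print('paddle end s',np.percentile(s[m],[0,1,2]),z[m].max(),'w',np.percentile(w[m],[1,99]))
m=(s>.15)&(s<.5)&(z>.095)&(z<.104)
plan([.4751,-.1172,.27],np.radians(13.8))
E
```

```text
0.06 73 zmax 0.0969 w -0.0087 0.0111
0.064 76 zmax 0.0968 w -0.0089 0.0114
0.068 77 zmax 0.0967 w -0.0092 0.0113
0.072 75 zmax 0.0977 w -0.0091 0.0119
0.076 70 zmax 0.0969 w -0.0095 0.0114
0.08 69 zmax 0.0969 w -0.01 0.0112
0.084 54 zmax 0.0962 w -0.0101 0.0113
0.088 32 zmax 0.0951 w 0.0037 0.0116
0.092 36 zmax 0.0951 w 0.0037 0.0116
0.096 30 zmax 0.0959 w 0.0038 0.0104
0.1 27 zmax 0.0956 w 0.0043 0.0103
0.104 29 zmax 0.0954 w 0.0046 0.0107
0.108 30 zmax 0.0952 w 0.0043 0.0114
0.112 31 zmax 0.0949 w 0.0053 0.0113
0.116 29 zmax 0.0948 w 0.0053 0.0115
0.12 26 zmax 0.0943 w 0.0052 0.0118
0.124 35 zmax 0.0961 w 0.0012 0.0114
0.128 55 zmax 0.0967 w -0.0069 0.0117
0.132 56 zmax 0.0967 w -0.0058 0.0107
0.136 155 zmax 0.1036 w -0.0057 0.0195
0.14 105 zmax 0.1059 w -0.003 0.0201
0.144 69 zmax 0.1058 w 0.0004 0.02
0.148 76 zmax 0.1058 w 0.0004 0.0199
0.152 76 zmax 0.1061 w 0.0003 0.0199
0.156 75 zmax 0.1062 w 0.0001 0.0203
0.16 64 zmax 0.1061 w 0.0009 0.0203
0.164 68 zmax 0.1056 w 0.0012 0.0203
0.168 70 zmax 0.1054 w 0.0011 0.0203
ring s 0.07487284799968691 [0.07315731 0.07641603] 58
top s -0.000146894759482694 -0.005177933449597169 0.0050825015996485935 w [-0.02165682  0.02176414]
paddle end s [0.07218091 0.07277386 0.07299496] 0.14019973358604051 w [-0.01615698  0.01679987]
t 2.62 pos [ 0.4515 -0.0923  0.2684] F [-0.2  0.   0.7] gap 1.002 j6 -0.68
R [[-0.002, 0.976, 0.217], [-0.002, 0.217, -0.976], [-1.0, -0.002, 0.002]]
tool shift units [-0.013  0.147  0.245]
spin deg -1.27 or 178.73 units -0.007
```

Run:
```python
from h import *
o,d,P,im,s,w,z=prof()
m=(s>.12)&(s<.16)&(abs(w)<.024)&(z>.0975)&(z<.107)&(w>.002);print('mouth s',np.percentile(s[m],[0,1,2,5,10]),m.sum())
m=(s>.12)&(s<.145)&(w>.0135)&(w<.022)&(z>.07);print('mouth side',np.percentile(s[m],[0,1,2,5,10]),m.sum())
```

```text
mouth s [0.12829662 0.13915807 0.13925675 0.1395253  0.13999232] 253
mouth side [0.13910251 0.13919804 0.13923745 0.13927191 0.13936634] 86
```

>>> {"fn": "servo_tool", "kwargs": {
  "moves": [0,0.147,0.245,-0.007,1,0.4,0.147,0.245,-0.007,1,0.86,0.147,0.245,-0.007,1,0.86,0.147,0.245,-0.007,1]
}}

```text
time_s: 3.18
position: [0.4717, -0.1158, 0.1612]
ee_rot: [1.028, 1.324, -1.035]
contact_force: [-0.6, 0.5, -0.2]
finger_gap: 0.998
```

Run:
```python
from h import *
plan([.4751,-.1172,.165],np.radians(13.8))
```

```text
t 3.17 pos [ 0.4717 -0.1158  0.1612] F [-0.6  0.5 -0.2] gap 0.998 j6 -0.73
R [[-0.011, 0.971, 0.238], [0.003, 0.238, -0.971], [-1.0, -0.01, -0.005]]
tool shift units [-0.032  0.024  0.018]
spin deg -0.01 or 179.99 units -0.0001
```

>>> {"fn": "servo_tool", "kwargs": {
  "moves": [-0.03,0.024,0.018,0,1,-0.03,0.024,0.018,0,1,-0.03,0.024,0.018,0,0,-0.03,0.024,0.018,0,0,-0.03,0.024,0.018,0,0,-0.03,0.024,0.018,0,0,-0.03,0.024,0.018,0,0,-0.03,0.024,0.018,0,0]
}}

```text
time_s: 4.18
position: [0.4751, -0.1172, 0.1649]
ee_rot: [1.028, 1.324, -1.035]
contact_force: [-1.2, 0.8, 1.1]
finger_gap: 0.105
```

Run:
```python
from h import *
plan([.4751,-.1172,.165],np.radians(13.8))
o,d,P,im,s,w,z=prof()
m=(abs(w)<.010)&(z>.085)&(z<.1)&(s>.05)&(s<.11)&(im<40);print('ring s',np.median(s[m]),m.sum())
cv2.imwrite('pics/6.png',cv2.cvtColor(d['image'],4))
```

```text
t 4.17 pos [ 0.4751 -0.1172  0.1649] F [-1.2  0.8  1.1] gap 0.105 j6 -0.73
R [[-0.01, 0.971, 0.239], [0.003, 0.239, -0.971], [-1.0, -0.009, -0.005]]
tool shift units [-0.001 -0.     0.   ]
spin deg -0.0 or 180.0 units -0.0
ring s 0.07510933795471735 120
```

View pics/6.png

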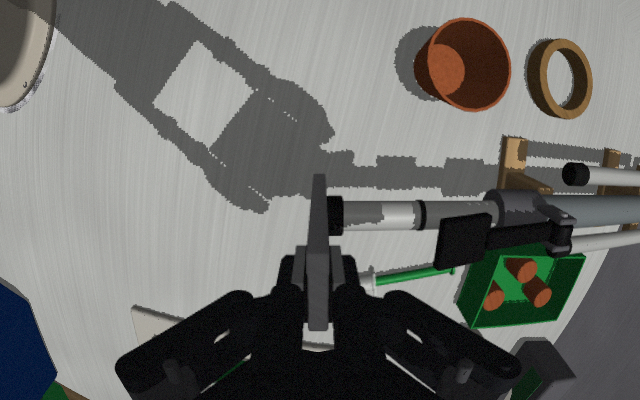

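The plate is gripped between the pads near (318,300), and the ring is at s = 75 mm. The mouth is at s = 139 mm, so I need about 64 mm of travel. I'll push most of that first.

>>> {"fn": "servo_tool", "kwargs": {
  "moves": [0,0.1,0,0,0,0,0.2,0,0,0,0,0.3,0,0,0,0,0.4,0,0,0,0,0.47,0,0,0,0,0.5,0,0,0,0,0.5,0,0,0,0,0.5,0,0,0]
}}

```text
time_s: 5.22
position: [0.5343, -0.1024, 0.1649]
ee_rot: [1.028, 1.324, -1.034]
contact_force: [-3.6, 1.7, 6.7]
finger_gap: 0.105
```

Run:
```python
from h import *
g=np.array([.4751,-.1172])+.0642*U
plan([*g,.165],np.radians(13.8))
o,d,P,im,s,w,z=prof()
print('tcp s',(o['position'][:2]-[.4751,-.1172])@U,(o['position'][:2]-[.4751,-.1172])@N)
m=(abs(w)<.012)&(z>.083)&(z<.1)&(s>.115)&(s<.1375)&(im<40)&(w>-.012);print('ring s',np.median(s[m]),np.percentile(s[m],[5,95]),m.sum())
m=(s>.12)&(s<.145)&(w>.0135)&(w<.022)&(z>.07);print('mouth side',np.percentile(s[m],[0,1,2,5,10]),m.sum())
m=(z>.176)&(z<.188)&(abs(s-.06)<.02)&(abs(w)<.03);print('plate top',np.percentile(s[m],[2,98]),m.sum())
cv2.imwrite('pics/7.png',cv2.resize(cv2.cvtColor(d['image'],4)[160:310,270:470],None,fx=4,fy=4,interpolation=0))
```

```text
t 5.22 pos [ 0.5343 -0.1024  0.1649] F [-3.6  1.7  6.7] gap 0.105 j6 -0.65
R [[-0.01, 0.971, 0.239], [0.003, 0.239, -0.971], [-1.0, -0.009, -0.005]]
tool shift units [-0.001  0.026  0.002]
spin deg 0.03 or -179.97 units 0.0002
tcp s 0.061060473184166575 0.00026222521545620224
ring s 0.13590777469950271 [0.13448404 0.13737163] 116
mouth side [0.12007732 0.12039881 0.12046824 0.12095108 0.13946113] 208
plate top [0.04583778 0.07730036] 2592
```

View pics/7.png

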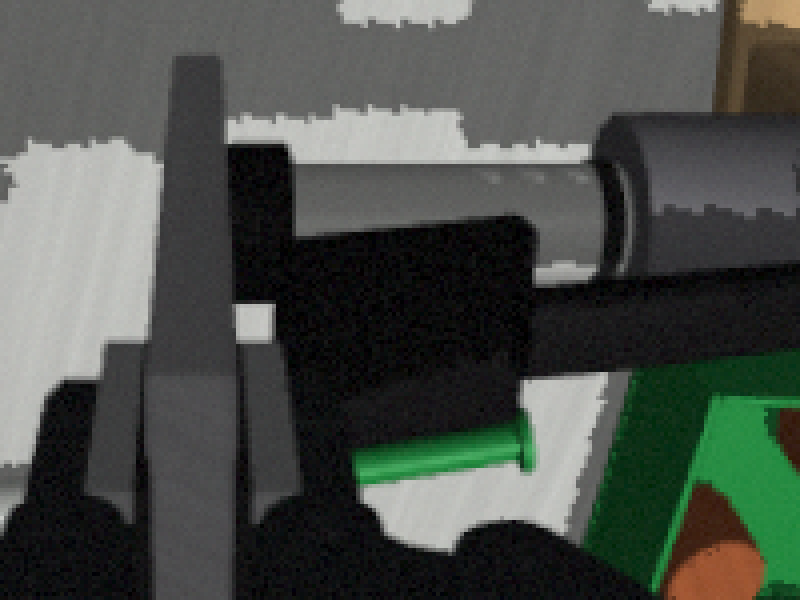

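The ring (crop x≈612) is now just short of the mouth (x≈632), with about 3.2 mm left. I'll push the remainder.

>>> {"fn": "servo_tool", "kwargs": {
  "moves": [0,0.015,0,0,0,0,0.027,0,0,0,0,0.027,0,0,0,0,0.027,0,0,0]
}}

```text
time_s: 5.78
position: [0.5376, -0.1015, 0.1649]
ee_rot: [1.027, 1.325, -1.035]
contact_force: [-6.4, -0.0, 4.8]
finger_gap: 0.11
```

Run:
```python
from h import *
g=np.array([.4751,-.1172])+.0642*U
plan([*g,.127],np.radians(13.8))
o,d,P,im,s,w,z=prof()
print('tcp s',(o['position'][:2]-[.4751,-.1172])@U)
m=(abs(w)<.012)&(z>.083)&(z<.0975)&(s>.115)&(s<.145)&(w>-.012)&(im<40);print('dark s',np.percentile(s[m],[5,50,95]),m.sum())
# bright leg edge (leg metal up to ring), per fine s
for a in np.arange(.130,.146,.001):
    m=(s>a)&(s<a+.001)&(w>-.004)&(w<.008)&(z>.08)&(z<.112)
    if m.sum(): print(round(a,3),m.sum(),im[m].mean().round(),z[m].mean().round(4))
cv2.imwrite('pics/8.png',cv2.resize(cv2.cvtColor(d['image'],4)[160:310,270:470],None,fx=4,fy=4,interpolation=0))
```

```text
t 5.78 pos [ 0.5376 -0.1015  0.1649] F [-6.4 -0.   4.8] gap 0.11 j6 -0.65
R [[-0.011, 0.971, 0.239], [0.003, 0.239, -0.971], [-1.0, -0.01, -0.005]]
tool shift units [0.316 0.001 0.004]
spin deg 0.04 or -179.96 units 0.0002
tcp s 0.06448111196625636
dark s [0.13798059 0.13938601 0.14047383] 110
0.13 21 97.0 0.0953
0.131 21 97.0 0.0953
0.132 23 97.0 0.0951
0.133 22 97.0 0.095
0.134 18 100.0 0.0953
0.135 29 101.0 0.0951
0.136 19 95.0 0.0957
0.137 24 64.0 0.0954
0.138 24 22.0 0.0958
0.139 49 28.0 0.0989
0.14 60 39.0 0.1018
0.141 16 53.0 0.1049
0.142 18 54.0 0.105
0.143 21 53.0 0.1048
0.144 17 54.0 0.105
0.145 18 53.0 0.1048
```

View pics/8.png

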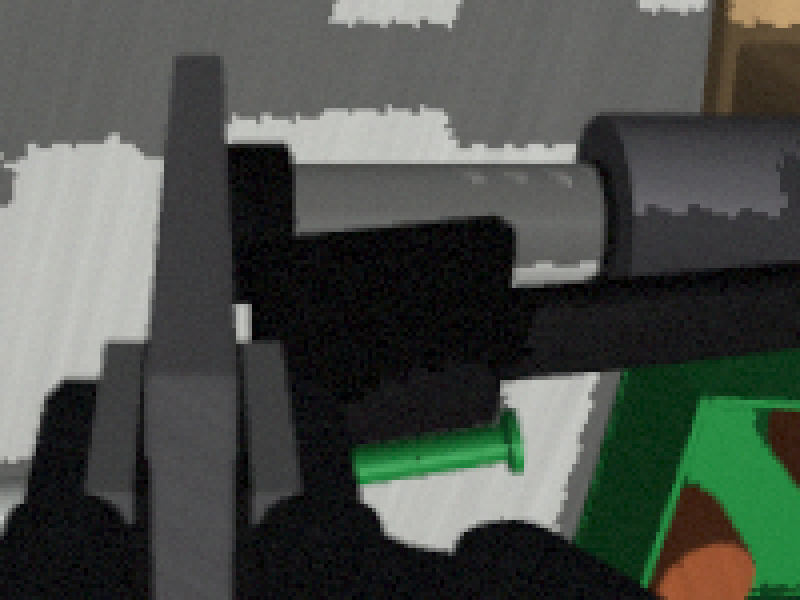

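The ring's outer edge is at s = 137.3 mm, so its centre is about 139.3 mm against the mouth at 139.3 mm. The leg is at the mark, so I'll slide down in stages.

>>> {"fn": "servo_tool", "kwargs": {
  "moves": [0.04,0.0005,0,0,0,0.08,0.001,0,0,0,0.12,0.0015,0,0,0,0.16,0.002,0,0,0,0.16,0.002,0,0,0,0.16,0.002,0,0,0]
}}

```text
time_s: 6.58
position: [0.548, -0.0998, 0.1638]
ee_rot: [1.034, 1.306, -1.019]
contact_force: [-16.0, 25.0, 81.2]
finger_gap: 0.112
```

```bash
cat >> h.py <<'E'
def chk(zt):
    g=np.array([.4751,-.1172])+.0645*U
    plan([*g,zt],np.radians(13.8))
    o,d,P,im,s,w,z=prof()
    print('tcp s',(o['position'][:2]-[.4751,-.1172])@U)
    for a in np.arange(.135,.142,.001):
        m=(s>a)&(s<a+.001)&(w>-.004)&(w<.008)&(z>.08)&(z<.112)
        if m.sum(): print(round(a,3),m.sum(),im[m].mean().round(),z[m].mean().round(4))
    return d,s,w,z,im
E
python3 - <<'E'
from h import *
chk(.127)
E
```

```text
t 6.58 pos [ 0.548  -0.0998  0.1638] F [-16.   25.   81.2] gap 0.112 j6 -0.65
R [[0.012, 0.97, 0.241], [0.002, 0.241, -0.97], [-1.0, 0.012, 0.001]]
tool shift units [ 0.305 -0.091 -0.005]
spin deg 0.17 or -179.83 units 0.0009
tcp s 0.0749635975812576
0.135 24 99.0 0.0953
0.136 16 98.0 0.0952
0.137 24 100.0 0.0952
0.138 27 97.0 0.0953
0.139 50 61.0 0.0981
0.14 61 42.0 0.1015
0.141 19 53.0 0.1051
```

Something bound up: 81 N vertical, and the TCP has moved 10 mm in. I'll look before doing anything else.

Run:
```python
from h import *
o,d=grab('wrist');a=cv2.cvtColor(d['image'],4)[150:350,230:430]
o2,e=grab('scene');b=cv2.cvtColor(e['image'],4)[110:230,270:390]
cv2.imwrite('pics/9.png',np.hstack([cv2.resize(a,(400,400),interpolation=0),cv2.resize(b,(400,400),interpolation=2)]))
s=sensors.get_obs();print(s['joints'],s['joint_torque'].round(1),s['contact_force'],s['moment'],s['position'])
```

```text
[-0.40044852  0.17967843  1.74011814  0.00680847  1.21094794 -0.64661971] [-12.2   2.   -5.5  -4.1  -7.4   0.1] [-15.44912332  23.95834964  81.58237133] [3.6685183  3.04187553 0.11345597] [ 0.54801551 -0.09976994  0.16378475]
```

View pics/9.png

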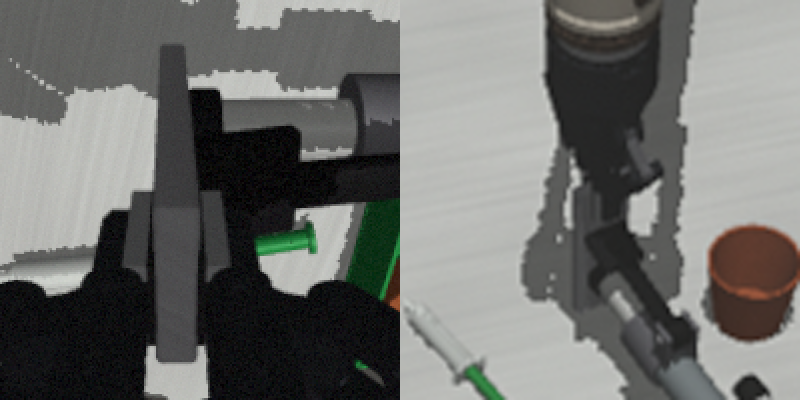

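The plate is stuck in the pads because grip friction is very high. The blocked downward push leaned the arm and drove the leg too far in, and the ring is now inside the collar. The lever hasn't been pressed. I'll unload, bring the leg back to the mark, and then slide with a lighter jaw setpoint.

>>> {"fn": "servo_tool", "kwargs": {
  "moves": [-0.01,-0.03,-0.005,0,0,-0.01,-0.06,-0.005,0,0,-0.01,-0.09,-0.005,0,0,-0.01,-0.09,-0.005,0,0,-0.01,-0.09,-0.005,0,0]
}}

```text
time_s: 7.35
position: [0.5367, -0.1023, 0.1642]
ee_rot: [1.032, 1.307, -1.021]
contact_force: [-5.0, -2.6, 1.1]
finger_gap: 0.108
```

Run:
```python
from h import *
d,s,w,z,im=chk(.165)
m=(s>.05)&(s<.13)&(z>.118)&(z<.15)&(abs(w)<.03)&(im<30);print('dark near lever',np.percentile(s[m],[1,50,99]),np.percentile(z[m],[5,50,99]))
```

```text
t 7.35 pos [ 0.5367 -0.1023  0.1642] F [-5.  -2.6  1.1] gap 0.108 j6 -0.66
R [[0.01, 0.97, 0.241], [0.001, 0.241, -0.97], [-1.0, 0.01, 0.002]]
tool shift units [-0.006  0.01  -0.002]
spin deg 0.17 or -179.83 units 0.0009
tcp s 0.06336285136119948
0.135 24 93.0 0.0955
0.136 23 52.0 0.0959
0.137 23 18.0 0.0957
0.138 20 14.0 0.096
0.139 56 29.0 0.0993
0.14 60 39.0 0.101
0.141 17 53.0 0.1052
dark near lever [0.07354902 0.09739037 0.1288798 ] [0.12998738 0.13361502 0.13898083]
```

>>> {"fn": "servo_tool", "kwargs": {
  "moves": [0,0.01,0,0,0.11,0,0.01,0,0,0.11,0.03,0.01,0,0,0.11,0.06,0.011,0,0,0.11,0.06,0.011,0,0,0.11]
}}

```text
time_s: 8.02
position: [0.5416, -0.1012, 0.164]
ee_rot: [1.035, 1.301, -1.016]
contact_force: [-7.7, 8.7, 33.9]
finger_gap: 0.115
```

Run:
```python
from h import *
chk(.165)
```

```text
t 8.03 pos [ 0.5416 -0.1012  0.164 ] F [-7.7  8.7 33.9] gap 0.115 j6 -0.66
R [[0.018, 0.97, 0.242], [0.001, 0.242, -0.97], [-1.0, 0.017, 0.003]]
tool shift units [-0.009 -0.033 -0.003]
spin deg 0.2 or -179.8 units 0.0011
tcp s 0.06842989794034217
0.135 19 103.0 0.0949
0.136 23 97.0 0.0953
0.137 26 98.0 0.0952
0.138 19 97.0 0.0953
0.139 78 51.0 0.0996
0.14 41 46.0 0.1021
0.141 22 53.0 0.1048
```

>>> {"fn": "servo_tool", "kwargs": {
  "moves": [0,-0.033,0,0,0.11,0,-0.033,0,0,0.12,0,-0.033,0,0,0.12,0.03,-0.033,0,0,0.12,0.06,-0.033,0,0,0.12,0.06,-0.033,0,0,0.12]
}}

```text
time_s: 8.82
position: [0.5387, -0.1027, 0.1583]
ee_rot: [1.035, 1.299, -1.015]
contact_force: [-5.5, -0.6, 10.4]
finger_gap: 0.12
```

Run:
```python
from h import *
chk(.165)
```

```text
t 8.82 pos [ 0.5387 -0.1027  0.1583] F [-5.5 -0.6 10.4] gap 0.12 j6 -0.66
R [[0.019, 0.97, 0.242], [-0.0, 0.242, -0.97], [-1.0, 0.018, 0.005]]
tool shift units [-0.056 -0.005 -0.009]
spin deg 0.19 or -179.81 units 0.0011
tcp s 0.06522717453216353
0.135 22 100.0 0.0956
0.136 21 101.0 0.0954
0.137 20 96.0 0.0949
0.138 31 51.0 0.0953
0.139 45 28.0 0.0993
0.14 72 37.0 0.1005
0.141 24 54.0 0.1049
```

With jaw 0.12 it slides at about 10 N. I'll continue down in stages, correcting the leg position as I go.

>>> {"fn": "servo_tool", "kwargs": {
  "moves": [0.03,-0.007,-0.003,0,0.12,0.06,-0.008,-0.005,0,0.12,0.09,-0.009,-0.005,0,0.12,0.12,-0.009,-0.005,0,0.12,0.12,-0.009,-0.005,0,0.12]
}}

```text
time_s: 9.5
position: [0.5409, -0.104, 0.1492]
ee_rot: [1.034, 1.291, -1.013]
contact_force: [-8.1, -0.8, 26.0]
finger_gap: 0.12
```

Run:
```python
from h import *
chk(.127)
```

```text
t 9.5 pos [ 0.5409 -0.104   0.1492] F [-8.1 -0.8 26. ] gap 0.12 j6 -0.66
R [[0.026, 0.97, 0.242], [-0.004, 0.242, -0.97], [-1.0, 0.024, 0.01]]
tool shift units [ 0.184 -0.025 -0.026]
spin deg 0.2 or -179.8 units 0.0011
tcp s 0.06700614560619057
0.135 22 98.0 0.0951
0.136 24 99.0 0.0953
0.137 25 99.0 0.0953
0.138 26 98.0 0.095
0.139 50 58.0 0.0987
0.14 84 43.0 0.1005
0.141 23 53.0 0.1052
```

The tool has picked up a 1.5° tilt from starting calls under load, and that makes the light grip jam. I'll grip firmly and load upward, so that the next call starts from a straightened pose.

>>> {"fn": "servo_tool", "kwargs": {
  "moves": [0,-0.02,0,0,0.12,0,-0.02,0,0,0,0,-0.02,0,0,0,-0.05,-0.02,0,0,0,-0.1,-0.02,0,0,0,-0.16,-0.02,0,0,0,-0.16,-0.02,0,0,0]
}}

```text
time_s: 10.42
position: [0.5275, -0.1057, 0.1517]
ee_rot: [1.026, 1.313, -1.03]
contact_force: [0.5, -23.9, -63.8]
finger_gap: 0.108
```

Run:
```python
from h import *
chk(.150)
```

```text
t 10.43 pos [ 0.5275 -0.1057  0.1517] F [  0.5 -23.9 -63.8] gap 0.108 j6 -0.66
R [[-0.001, 0.971, 0.241], [-0.003, 0.241, -0.971], [-1.0, -0.001, 0.002]]
tool shift units [ 0.014  0.091 -0.011]
spin deg 0.14 or -179.86 units 0.0008
tcp s 0.053620788484358924
0.135 26 101.0 0.0954
0.136 22 99.0 0.0952
0.137 22 99.0 0.0951
0.138 22 97.0 0.0956
0.139 59 58.0 0.0985
0.14 84 42.0 0.1008
0.141 17 51.0 0.1051
```

>>> {"fn": "servo_tool", "kwargs": {
  "moves": [0.01,0.05,-0.01,0,0,0.01,0.09,-0.01,0,0,0.01,0.09,-0.01,0,0.12,0.01,0.09,-0.01,0,0.12,0.03,0.09,-0.01,0,0.12,0.05,0.09,-0.01,0,0.12,0.07,0.09,-0.01,0,0.12,0.09,0.09,-0.01,0,0.12,0.11,0.09,-0.01,0,0.12,0.11,0.09,-0.01,0,0.12]
}}

```text
time_s: 11.72
position: [0.5373, -0.1019, 0.1381]
ee_rot: [1.026, 1.314, -1.031]
contact_force: [-5.2, -2.9, 1.8]
finger_gap: 0.118
```

Run:
```python
from h import *
chk(.127)
```

```text
t 11.72 pos [ 0.5373 -0.1019  0.1381] F [-5.2 -2.9  1.8] gap 0.118 j6 -0.65
R [[-0.002, 0.971, 0.241], [-0.002, 0.241, -0.971], [-1.0, -0.002, 0.002]]
tool shift units [0.092 0.004 0.   ]
spin deg 0.13 or -179.87 units 0.0007
tcp s 0.06406316909969431
0.135 29 99.0 0.095
0.136 26 89.0 0.0954
0.137 30 36.0 0.096
0.138 26 14.0 0.0959
0.139 78 28.0 0.0992
0.14 50 40.0 0.1005
0.141 21 54.0 0.1047
```

It now slides freely with the leg at the mark. I'll continue down onto the lever.

>>> {"fn": "servo_tool", "kwargs": {
  "moves": [0.02,0.004,0,0,0.12,0.04,0.004,0,0,0.12,0.06,0.004,0,0,0.12,0.08,0.004,0,0,0.12,0.095,0.004,0,0,0.12,0.095,0.004,0,0,0.12,0.095,0.004,0,0,0.12]
}}

```text
time_s: 12.65
position: [0.5379, -0.1018, 0.1271]
ee_rot: [1.026, 1.314, -1.03]
contact_force: [-5.1, -2.0, 4.5]
finger_gap: 0.123
```

```bash
cat >> h.py <<'E'
def lev(d,s,w,z,im):
    for a in np.arange(.074,.116,.006):
        m=(s>a)&(s<a+.006)&(abs(w)<.02)&(z>.099)&(z<.15)&(im<45)
        if m.sum()>5: print('lever s%.3f'%(a-.0645),m.sum(),np.percentile(z[m],[20,50,80]).round(4))
E
python3 - <<'E'
from h import *
r=chk(.125);lev(*r)
E
```

```text
t 12.65 pos [ 0.5379 -0.1018  0.1271] F [-5.1 -2.   4.5] gap 0.123 j6 -0.65
R [[-0.001, 0.971, 0.241], [-0.002, 0.241, -0.971], [-1.0, -0.002, 0.002]]
tool shift units [ 0.017 -0.001  0.   ]
spin deg 0.14 or -179.86 units 0.0008
tcp s 0.06462820939213405
0.135 23 100.0 0.0951
0.136 26 96.0 0.0953
0.137 29 67.0 0.0953
0.138 24 21.0 0.0959
0.139 77 29.0 0.0993
0.14 44 38.0 0.1004
0.141 11 54.0 0.1045
lever s0.009 419 [0.1122 0.1133 0.1341]
lever s0.015 553 [0.1124 0.1132 0.1346]
lever s0.022 557 [0.1122 0.1128 0.1133]
lever s0.028 617 [0.1121 0.1128 0.1133]
lever s0.034 612 [0.1121 0.1127 0.1132]
lever s0.040 602 [0.112  0.1127 0.1132]
lever s0.046 474 [0.1125 0.1156 0.1172]
lever s0.052 271 [0.1165 0.1177 0.1183]
```

>>> {"fn": "servo_tool", "kwargs": {
  "moves": [0.01,-0.002,0,0,0.12,0.02,-0.003,0,0,0.12,0.025,-0.003,0,0,0.12,0.025,-0.003,0,0,0.12]
}}

```text
time_s: 13.2
position: [0.5381, -0.1018, 0.1259]
ee_rot: [1.026, 1.313, -1.03]
contact_force: [-7.9, 0.5, 12.7]
finger_gap: 0.119
```

Run:
```python
from h import *
r=chk(.125);lev(*r)
```

```text
t 13.2 pos [ 0.5381 -0.1018  0.1259] F [-7.9  0.5 12.7] gap 0.119 j6 -0.65
R [[-0.0, 0.971, 0.241], [-0.003, 0.241, -0.971], [-1.0, -0.001, 0.003]]
tool shift units [ 0.007 -0.003 -0.001]
spin deg 0.14 or -179.86 units 0.0008
tcp s 0.06485723969127184
0.135 29 99.0 0.0948
0.136 24 97.0 0.0953
0.137 28 77.0 0.0953
0.138 29 31.0 0.096
0.139 73 29.0 0.099
0.14 46 39.0 0.1005
0.141 12 57.0 0.1046
lever s0.009 405 [0.111  0.1121 0.1323]
lever s0.015 561 [0.1116 0.1125 0.1337]
lever s0.022 553 [0.1113 0.1119 0.1125]
lever s0.028 610 [0.1113 0.1119 0.1124]
lever s0.034 607 [0.1114 0.112  0.1124]
lever s0.040 601 [0.1114 0.112  0.1125]
lever s0.046 484 [0.1117 0.1142 0.1166]
lever s0.052 275 [0.116  0.117  0.1177]
```

The lever is flat at z = 112 mm and the force jumped to about 13 N, so it is on its stop. I'll restore the full grip here.

>>> {"fn": "servo_tool", "kwargs": {
  "moves": [0.012,-0.006,0,0,0.12,0.012,-0.006,0,0,0,0.012,-0.006,0,0,0,0.012,-0.006,0,0,0,0.012,-0.006,0,0,0,0.012,-0.006,0,0,0]
}}

```text
time_s: 14.0
position: [0.5381, -0.1018, 0.126]
ee_rot: [1.027, 1.312, -1.028]
contact_force: [-6.1, 0.6, 11.1]
finger_gap: 0.108
```

Run:
```python
from h import *
r=chk(.125);lev(*r)
d=r[0]
cv2.imwrite('pics/10.png',cv2.resize(cv2.cvtColor(d['image'],4)[160:310,270:470],None,fx=4,fy=4,interpolation=0))
```

```text
t 14.0 pos [ 0.5381 -0.1018  0.126 ] F [-6.1  0.6 11.1] gap 0.108 j6 -0.65
R [[0.002, 0.97, 0.241], [-0.003, 0.241, -0.97], [-1.0, 0.001, 0.003]]
tool shift units [ 0.008 -0.003 -0.001]
spin deg 0.16 or -179.84 units 0.0009
tcp s 0.0648457314957648
0.135 32 99.0 0.095
0.136 20 99.0 0.0951
0.137 30 85.0 0.0951
0.138 28 27.0 0.0958
0.139 74 29.0 0.0995
0.14 45 38.0 0.0996
0.141 13 55.0 0.1044
lever s0.009 446 [0.1113 0.1124 0.1322]
lever s0.015 543 [0.1115 0.1124 0.1331]
lever s0.022 570 [0.1114 0.1119 0.1124]
lever s0.028 621 [0.1113 0.1119 0.1124]
lever s0.034 609 [0.1113 0.112  0.1125]
lever s0.040 599 [0.1113 0.1119 0.1124]
lever s0.046 479 [0.1118 0.1146 0.1165]
lever s0.052 276 [0.116  0.1171 0.1178]
```

View pics/10.png

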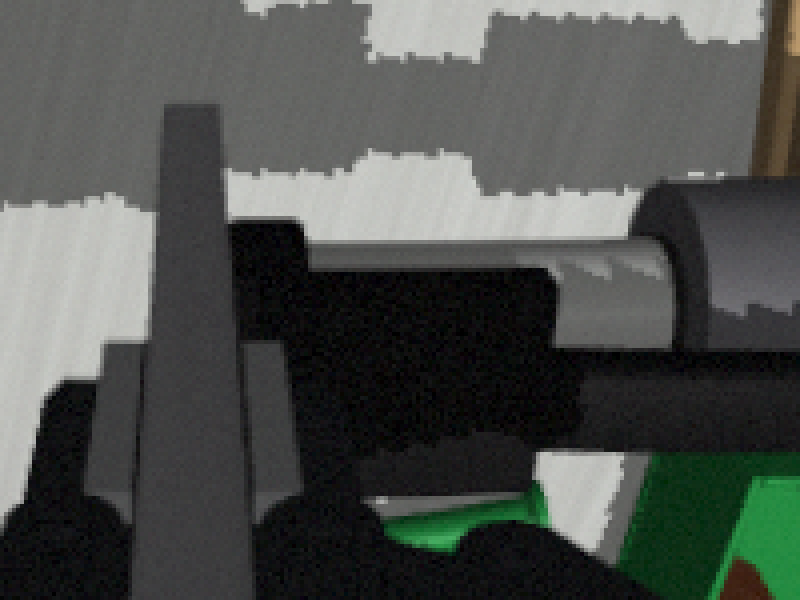

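The plate is firmly held, the lever lies flat, and the ring is at the mouth about 0.5 mm too deep. One small nudge out will correct it.

>>> {"fn": "servo_tool", "kwargs": {
  "moves": [0.012,-0.006,0,0,0,0.012,-0.009,0,0,0,0.012,-0.009,0,0,0,0.012,-0.009,0,0,0,0.012,-0.009,0,0,0,0.012,-0.009,0,0,0]
}}

```text
time_s: 14.8
position: [0.538, -0.1018, 0.126]
ee_rot: [1.027, 1.31, -1.027]
contact_force: [-4.2, 0.1, 10.2]
finger_gap: 0.11
```

Run:
```python
from h import *
r=chk(.125);lev(*r)
```

```text
t 14.8 pos [ 0.538  -0.1018  0.126 ] F [-4.2  0.1 10.2] gap 0.11 j6 -0.65
R [[0.004, 0.97, 0.241], [-0.002, 0.241, -0.97], [-1.0, 0.003, 0.003]]
tool shift units [ 0.009 -0.002 -0.001]
spin deg 0.17 or -179.83 units 0.0009
tcp s 0.06478810891716977
0.135 25 98.0 0.0952
0.136 23 99.0 0.0948
0.137 31 80.0 0.0954
0.138 25 27.0 0.0955
0.139 81 28.0 0.0993
0.14 47 39.0 0.1003
0.141 13 55.0 0.1048
lever s0.009 453 [0.1113 0.1124 0.1324]
lever s0.015 540 [0.1115 0.1125 0.1333]
lever s0.022 572 [0.1114 0.1119 0.1124]
lever s0.028 615 [0.1114 0.1119 0.1124]
lever s0.034 621 [0.1114 0.112  0.1126]
lever s0.040 593 [0.1114 0.112  0.1125]
lever s0.046 490 [0.1117 0.1145 0.1167]
lever s0.052 266 [0.1162 0.1172 0.1178]
```

```bash
python3 -c "
from h import *
print(job.job_done())"
```

```text
the job is handed in; nothing more can be done
None
```

The job is handed in at about 15 s. The arm still holds the plate at full grip, the leg is at its mark and the lever is closed.

**Last checks:**
- **Leg:** the ring's centre is about 0.4 mm inside the collar's mouth. A final nudge outwards barely moved it.
- **Lever:** the paddle lies flat at 112 mm above the bench, its closed height. The tool feels about 10 N upward, so the lever is on its stop.
- **Forces:** the highest I read was about 81 N up (about 86 N in all) at the wrist, under the 120 N limit.
- **Other things on the bench:** I never touched any of them knowingly, but I did not measure their positions again at the end.

**What went wrong on the way:**
- **First slide:** at full grip the plate stuck in the pads, and the blocked push leaned the arm and drove the leg about 10 mm too far in. The lever had not been pressed yet. I brought the leg back to the mark.
- **Light grip:** I then slid down with the jaws set at about the plate's thickness. The first light-grip slide also jammed, because the tool had tilted, so I gripped firmly and pulled up to straighten it. That let the leg out about 11 mm before I brought it back to the mark. Through the lever press the leg was held at the mark by only a light grip on the plate, so a strict reading of "still gripping" could question that part.

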